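# Swing a side plate home on its pin and nip it with the cam clamp

### The arm

A 7-joint arm with a two-finger parallel gripper is mounted at the origin on the work surface. World frame = base frame: x ahead of the robot, y to its left, z up, the work surface at z = 0. Lengths are in mm, angles in rad, forces in N, time in s.
With the tool pointing down it reaches from about 425 to 925 mm from the base axis. Payload 6.8 kg.
Tool frame: the origin (TCP) lies between the finger pads; the fingertips stand 25 mm ahead of it and the grasp point (between the pads) lies 6 mm ahead of it (env.tips_ahead is the x of the fingertips in the tool frame, in mm); x points along the fingers, y is the direction in which the jaws open and shut, and the axes are right-handed (so a half turn about x gives the same grasp; the last joint's range is limited). The gripper opens to 88 mm and grips with 3 to 60 N. Pads are 20 mm wide; open, the fingers measure 115 mm over their backs; the gripper's body (75 mm by 178 mm) begins 61 mm behind the grasp point.
Start: joints at [-1.324, 0.477, 0.022, 1.555, -0.011, 1.109, -0.083], TCP at [234.494, 632.977, 247.664] pointing down, gripper open.
Joint ranges: [-2.96, 2.96], [-0.34, 2.1], [-1.41, 1.46], [0.24, 2.44], [-1.37, 4.51], [0.17, 1.92], [-2.96, 2.96]. Speed limits (rad/s): [2.39, 2.39, 3.14, 3.14, 3.14, 3.14, 3.14].

### API

Orientations are given as a unit quaternion [w, x, y, z].
In Python, from bench import env gives the robot as it stands. Calls block until the motion is done:
- env.movep(position, orientation): joint-space move of the TCP to a pose.
- env.move_l(position, rot=None, feed=150): straight line of the TCP; rot=None keeps the orientation; feed is the mean speed in mm/s.
- env.move_j(angles): joint-space move.
- env.open_gripper() and env.grab(): open the fingers fully, or close them until they stop; the grip force is fixed at half the most.
- env.hold(seconds).
- env.inverse_kinematics(position, orientation): joint angles nearest the present ones, or None.
- env.read_state(): the state.
- env.get_image(name): name is "scene" or "top"; returns a dict with "frame" (420x560x3 uint8, blue, green, red), "mtx" (3x3 intrinsics, pixels), "dist" ([k1, k2, p1, p2, k3] as OpenCV has them; the pictures are not rectified), "R" (3x3) and "t" (3): a world point X has camera coordinates R X + t. Camera axes: x right, y down, z forward; pixel columns grow to the right and rows downward; lengths in mm; the calibration is good to about 2 mm. A picture is of the moment at which its call begins. There is no depth.
A pose or a line that the arm cannot do raises env.Unreachable and nothing moves.
- env.close_job(): hands the job in, once; it reports no verdict.
Trained networks look in a picture, given as the dict that the camera call returned (one of the last four; its "shot" number tells which), for a name from the list of things; names that differ only in an ending like _2 or _b are one class to them, and where a whole thing is asked for, a point or a joint stands for the part that bears it (a point fixed in the world has none). Each returns a list of dicts, best first, with "score" (0 to 1); they miss things now and then, are a little off and sometimes report something else, mostly with a low value. They report only what shows in the picture. A call takes as long as a camera call. They do not tell look-alikes from the thing itself.
- env.boxes_of(picture, name): "bbox" ([left, top, right, bottom] in pixels, round what is visible of it).
- env.landmark_of(picture, name): "at" ([column, row] in pixels: a listed point, or the origin of a listed thing).
The state is a dict: "time": time; "joint_pos": joint angles; "joint_velocities": joint speeds; "joint_efforts": joint torques, N m; "tool_pos": TCP position; "eef_rot": TCP orientation; "ft_force": force on the tool from outside, world axes, zero at the start; "wrist_torque": the same for the moment, N m; "width": finger opening in mm.
Only numpy, scipy, OpenCV 4.12 (cv2) and the standard library are available. Lean on these libraries where they do the work, as an engineer would, in place of code of your own. Each camera call takes 0.05 s, during which the arm holds its last target.

### The job

Load the mechanism side plate in the fixture: push it near its free corner so that it pivots on the fixed locating pin, and bring it gently up against the round-nosed stop. Then swing the cam clamp's lever round so that the cam bites on the plate's end and keeps it home against the stop; stop as soon as the lever goes firm, because forcing it bruises the plate. Leave the spare pin, jar, screwdriver and wrench where they are.

Things in the scene. Friction and masses are not known exactly. Their poses are not given: they have to be found in the camera images.
- fixture: aluminium tooling plate with a grid of small holes, 270 (x) x 300 (y) x 16 mm, fixed to the bench; origin under its centre, on the bench
- pin_top (a point): tip of the fixed steel locating pin, 12 mm in diameter, 44 mm above the bench, about which the plate pivots
- plate: dark grey side plate with a window and flush brass bushes, loose and flat on the fixture (underside 16, top 28 mm above the bench), 0.35 to 0.6 kg. Origin: underside, on the axis of its pivot hole, which sits on the locating pin with 0.6 mm play all round. It spans own x -18 to 77, y -18 to 137 mm; the corner at x 77, y 137 is cut off 10 mm at 45 degrees
- push_corner (a point): the plate's free corner, at its own x -18, y 137 mm, half way up the edge. Pushed near here towards the plate's +x, the plate turns clockwise (from above) to the stop; 1 to 5 N slide it. It starts turned 0.3 to 0.6 rad counter-clockwise from the fixture; at home it is parallel to it within 0.07 rad
- stop_edge (a point): point half way up the plate's other long edge (own x 77, y 115 mm), which meets the nose of the stop at home
- stop: dark steel block 34 x 30 x 24 mm, bolted to the fixture, with a round-nosed adjusting screw, 13 mm in diameter, pointing to its own -x. Origin on the fixture's top face, 20 mm in front of the block. The screw is set differently each job and stays put: the tip of its nose is within 6 mm of the origin's x, 6.5 mm above it. Keep the push on the plate under 12 N
- cam_clamp: eccentric cam clamp at the plate's far end, bolted to the fixture. Origin on the fixture's top face, on the cam's turning axis; its x and y run as the fixture's, and the end of the plate at home lies some 20 mm off towards -y. The steel cam is a disc 36 mm in diameter, 13 mm thick, 8 mm off-centre; above it a flat lever, 65 mm long, 15 to 23 mm over the fixture
- cam_lever (a joint): lever angle, rad, 0 to 3.0, growing counter-clockwise from above; the lever points 0.35 + angle from the clamp's x. Starts at 0 to 0.5, cam clear of the plate's swing; stays put; takes 1 to 2 N at the grip, and 2 to 3 N from where the cam meets the plate at home (1.3 to 2.6) and takes up the play. Then it goes firm: 4 to 6 N, square to the lever, hold the plate well, over 7 N may bruise it
- lever_grip (a point): on the axis of the lever's upright black grip, a cylinder 16 mm in diameter from 39 to 76 mm above the bench; this point is 61 mm above the bench, 65 mm from the cam's turning axis
- spare_pin: loose steel pin, 14 mm in diameter, 34 mm tall, standing on the fixture; leave alone. Origin under its centre
- screw_jar: amber jar, 56 mm in diameter, 70 mm tall, standing on the bench; leave alone. Origin under its centre
- screwdriver: screwdriver 190 mm long lying on the bench; leave alone
- wrench: wrench 160 mm long lying on the bench; leave alone
Things that resemble listed ones, but are neither listed nor needed, are in the scene too. Leave any blue or white look-alike of the plate alone.

How it is judged (in metres and radians):
On the way:
1. the plate is pushed home against the stop (touching it with over 1 N), the cam still clear of it (contact force between plate and stop above 1 N and contact force between cam_clamp and plate below 0.5 N), for 0.1 s.
At the end, for the whole second after the job is handed in: the plate lies flat on the fixture (within 3 mm and 0.03 rad), on its pin (within 3 mm), pressed on the nose of the stop with over 2 N by the cam, which bears on the plate's end with over 5 N; plate and lever at rest (contact force between cam_clamp and plate above 5 N and contact force between plate and stop above 2 N and horizontal distance between plate and pin_top below 0.003 m and angle between plate's own z axis and vertical below 0.03 rad and z of plate in the frame of fixture below 0.019 m and linear speed of plate below 0.01 m/s and velocity of joint cam_lever between -0.05 and 0.05 rad/s); the robot touches nothing.
It fails at once if the fingers push the plate with more than 16 N (not gently) (contact force between the fingers and plate above 16 N).
It fails at once if the cam is forced: it bears on the plate with more than 35 N and bruises it (contact force between cam_clamp and plate above 35 N).
It fails at once if a bystander is moved more than 15 mm (distance of any of spare_pin, screw_jar, screwdriver, wrench from where it was at the start of the episode above 0.015 m).
It also fails if it takes over 72 s, if anything falls off the work surface, if the arm or the gripper's body presses on something with over 40 N, if the wrist force passes 120 N, or if a joint passes its speed limit or range.

## Working session

There is one attempt and no reset: what is moved stays moved. The work goes in short steps, each a Python script; the robot and the scene stay as the last script left them, time stands still between calls to the robot, and variables do not carry over. Pictures are saved under pics/ and viewed, and the job is handed in when it is done.

```bash
ls; mkdir -p pics; python3 - <<'E'
from bench import env
import cv2
s=env.read_state(); print(s)
for n in("scene","top"):
    p=env.get_image(n); cv2.imwrite(f"pics/{n}0.png",p["frame"])
    print(n,p["mtx"].tolist(),p["dist"],p["R"].tolist(),p["t"].tolist(),p["shot"])
    for o in("plate","cam_clamp","stop","spare_pin","screw_jar","fixture","cam_lever"):
        print(o,[( [round(v) for v in b["bbox"]],round(b["score"],2)) for b in env.boxes_of(p,o)[:4]])
    for o in("pin_top","plate","push_corner","stop_edge","stop","cam_clamp","lever_grip","spare_pin","screw_jar","fixture"):
        print(o,[( [round(v,1) for v in b["at"]],round(b["score"],2)) for b in env.landmark_of(p,o)[:4]])
E
```

```text
pics
{'time': 0.0, 'joint_pos': array([-1.32409039,  0.47778676,  0.02235944,  1.55643773, -0.01150149,
        1.10928698, -0.08313588]), 'joint_velocities': array([-0.00057111, -0.00084777, -0.00125514,  0.00043976, -0.0002267 ,
       -0.0011956 , -0.00061686]), 'joint_efforts': array([-1.51379231e-04, -5.82859576e+01,  1.53404217e+00, -2.72616398e+01,
       -5.44257928e-02,  1.69484597e-02,  1.63084114e-04]), 'tool_pos': array([234.33124254, 632.43222385, 246.69680355]), 'eef_rot': array([ 0.6959441 ,  0.1241672 ,  0.69606924, -0.12542698]), 'ft_force': array([-0.12276536, -0.067885  , -0.02808034]), 'wrist_torque': array([-0.00558373, -0.03832888,  0.01538391]), 'width': 87.26545708647532}
scene [[437.17825141605385, 0.0, 275.7214073428204], [0.0, 437.17825141605385, 206.85510454065127], [0.0, 0.0, 1.0]] [-0.07721236  0.          0.          0.          0.        ] [[-0.3010221895206877, 0.9536100095769846, 0.0036866042308830453], [0.6575567124183535, 0.21036503077326998, -0.7234402005565687], [-0.6906553491936033, -0.21534740180077652, -0.690377204988633]] [208.17604923565798,
[... 1536 characters left out ...]
, 166, 321, 231], 0.5)]
screw_jar [([396, 188, 415, 212], 0.66)]
fixture [([221, 132, 353, 251], 0.71)]
cam_lever [([233, 162, 259, 192], 0.72)]
pin_top [([316.0, 183.3], 0.83)]
plate [([438.7, 207.6], 0.85), ([415.1, 258.1], 0.62)]
push_corner [([488.3, 203.1], 0.95), ([393.6, 307.5], 0.92), ([284.1, 227.0], 0.55), ([284.5, 194.7], 0.36)]
stop_edge [([265.0, 202.1], 0.96), ([485.3, 230.9], 0.9), ([366.0, 284.4], 0.87), ([313.8, 189.2], 0.69)]
stop [([269.0, 171.2], 0.47)]
cam_clamp [([254.0, 185.1], 0.61), ([239.2, 162.4], 0.44), ([306.2, 143.2], 0.3), ([402.5, 198.4], 0.21)]
lever_grip [([237.0, 164.9], 0.65)]
spare_pin [([305.2, 144.0], 0.58)]
screw_jar []
fixture [([283.6, 191.3], 0.92)]
```

```bash
python3 - <<'E'
import cv2
a=cv2.imread("pics/scene0.png");b=cv2.imread("pics/top0.png")
cv2.imwrite("pics/s_c.png",cv2.resize(a[120:300,60:360],None,fx=2.66,fy=2.66,interpolation=cv2.INTER_CUBIC))
cv2.imwrite("pics/t_c.png",cv2.resize(b[110:270,200:410],None,fx=3.7,fy=3.7,interpolation=cv2.INTER_CUBIC))
E
```

```text
(no output)
```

View pics/s_c.png

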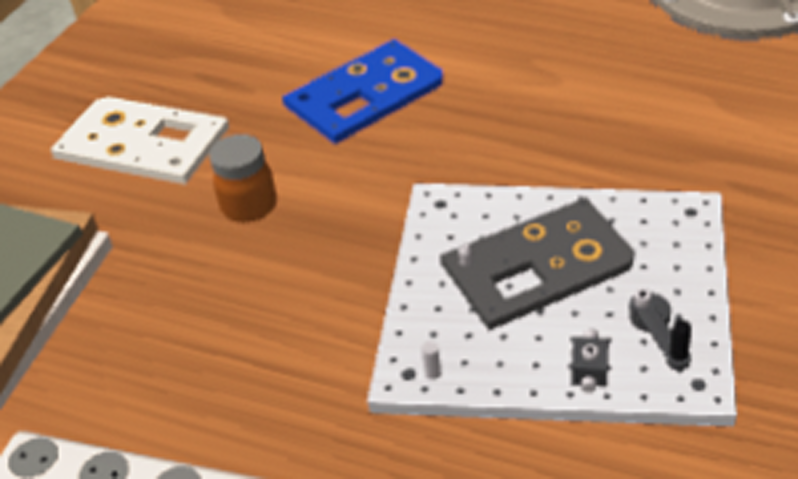

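View pics/t_c.png

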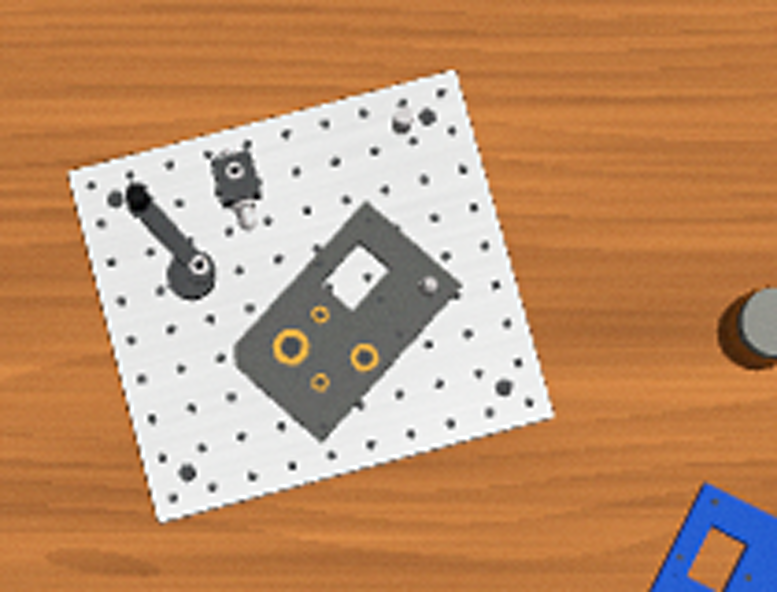

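View pics/top0.png

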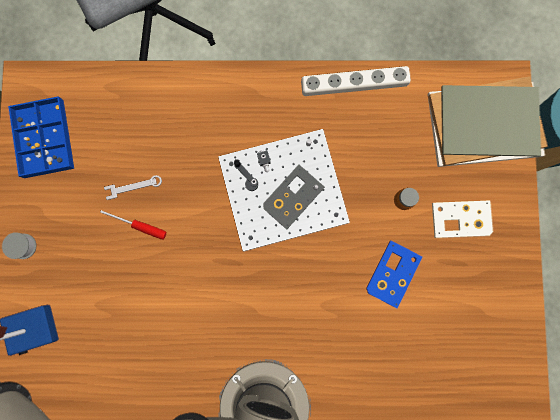

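The dark plate lies on the fixture. Reading the crop back into top-picture pixels:

| Feature | Pixel (column, row) |
|---|---|
| Pin | (316, 187) |
| Free corner | (286, 229) |
| Cam axis | (253, 182) |
| Lever grip | (237, 164) |
| Spare pin, upper right | (308, 142) |
| Jar, off the fixture | (406, 198) |

The blue and white plates are look-alikes. Next I turn these into positions.

```bash
cat > h.py <<'E'
import numpy as np, cv2
from scipy.optimize import least_squares
from scipy.spatial.transform import Rotation as Ro
def proj(p,X):
    X=np.atleast_2d(np.asarray(X,float)); rv=cv2.Rodrigues(np.array(p["R"]))[0]
    return cv2.projectPoints(X,rv,np.array(p["t"],float),np.array(p["mtx"]),np.array(p["dist"]))[0].reshape(-1,2)
def back(p,uv,z):
    n=cv2.undistortPoints(np.array([[uv]],float),np.array(p["mtx"]),np.array(p["dist"]))[0,0]
    R=np.array(p["R"]);d=R.T@np.array([n[0],n[1],1]);c=-R.T@np.array(p["t"])
    return (c+d*(z-c[2])/d[2])
def T2(pose,X):
    x,y,a=pose;X=np.atleast_2d(np.asarray(X,float));c,s=np.cos(a),np.sin(a)
    return np.c_[x+c*X[:,0]-s*X[:,1],y+s*X[:,0]+c*X[:,1],X[:,2]]
E
python3 - <<'E'
from h import *
from bench import env
P={n:env.get_image(n) for n in("scene","top")}
zz=dict(pin_top=44,plate=16,push_corner=22,stop_edge=22,stop=16,cam_clamp=16,lever_grip=61,spare_pin=16,fixture=0,screw_jar=0)
for n,p in P.items():
    for o,z in zz.items():
        print(n,o,[(np.round(back(p,b["at"],z)[:2],1).tolist(),round(b["score"],2)) for b in env.landmark_of(p,o)[:4]])
p=P["top"]
# fixture white segmentation
f=cv2.cvtColor(p["frame"],cv2.COLOR_BGR2HSV)
m=((f[...,1]<40)&(f[...,2]>150)).astype(np.uint8);m[:110]=0;m[270:]=0;m[:,:200]=0;m[:,370:]=0
m=cv2.morphologyEx(m,cv2.MORPH_CLOSE,np.ones((3,3)))
c=max(cv2.findContours(m,0,2)[0],key=cv2.contourArea);h=cv2.convexHull(c)
q=cv2.approxPolyDP(h,6,True).reshape(-1,2);print(q.tolist())
W=np.array([back(p,u,16) for u in q]);print(W.round(1).tolist())
d=(f[...,2]<110)&(f[...,1]<60);d=d.astype(np.uint8);d[:160]=0;d[232:]=0;d[:,:262]=0;d[:,325:]=0
d=cv2.morphologyEx(d,cv2.MORPH_OPEN,np.ones((5,5)))
c=max(cv2.findContours(d,0,2)[0],key=cv2.contourArea);q=cv2.approxPolyDP(cv2.convexHull(c),2.5,True).reshape(-1,2)
print(q.tolist(),np.array([back(p,u,28) for u in q]).round(1).tolist())
# pin etc from eye
for nm,u,z in(("pin",(428,284),44),("cam axis bolt",(199,265),42),("grip",(137,192),76),("nose",(248,222),22),("block",(235,170),42),("spare",(401,115),50)):
    print(nm,back(p,(u[0]/3.7+200,u[1]/3.7+110),z).round(1))
E
```

```text
scene pin_top [([575.9, -134.4], 0.62)]
scene plate [([419.7, -386.2], 0.65), ([531.9, -455.4], 0.64), ([581.8, -134.1], 0.57)]
scene push_corner [([463.8, -57.9], 0.97), ([572.4, -597.8], 0.91), ([563.2, -146.1], 0.57)]
scene stop_edge [([482.4, -581.2], 0.98), ([546.5, -6.7], 0.88), ([330.8, -267.4], 0.86)]
scene stop [([631.8, 0.2], 0.69)]
scene cam_clamp [([588.5, 32.8], 0.83)]
scene lever_grip [([646.1, 79.5], 0.7)]
scene spare_pin [([704.6, -122.4], 0.45)]
scene fixture [([590.0, -48.8], 0.74)]
scene screw_jar [([542.0, -377.7], 0.7), ([574.7, -144.4], 0.29)]
top pin_top [([584.5, -142.6], 0.92)]
top plate [([383.7, -396.8], 0.89), ([578.1, -137.5], 0.87), ([529.1, -473.2], 0.86)]
top push_corner [([250.0, -347.8], 0.96), ([472.3, -52.8], 0.88), ([545.7, -611.9], 0.85)]
top stop_edge [([533.9, -3.6], 0.82), ([325.8, -271.1], 0.59), ([450.6, -592.9], 0.59)]
top stop [([627.3, -8.9], 0.7), ([649.0, 75.7], 0.61), ([475.5, -53.2], 0.26)]
top cam_clamp [([584.1, 28.4], 0.67)]
top lever_grip [([572.8, 346.9], 0.73), ([639.9, 67.8], 0.54)]
top spare_pin [([695.5, -120.0], 0.41)]
top fixture [([574.0, -51.3], 0.73)]
top screw_jar [([557.8, -381.9], 0.87)]
[[322, 129], [348, 222], [243, 250], [219, 156]]
[[744.3, -158.2, 16.0], [486.5, -226.0, 16.0], [410.7, 57.5, 16.0], [668.3, 125.7, 16.0]]
[[301, 167], [315, 179], [318, 193], [296, 219], [284, 226], [264, 208], [264, 203], [286, 177]] [[635.3, -99.1, 28.0], [602.3, -136.9, 28.0], [564.0, -144.7, 28.0], [493.5, -85.0, 28.0], [474.6, -52.7, 28.0], [523.1, 1.1, 28.0], [536.7, 1.2, 28.0], [607.8, -58.3, 28.0]]
pin [ 578.6 -137.4   44. ]
cam axis bolt [592.8  28.4  42. ]
grip [639.9  71.4  76. ]
nose [628.2  -6.6  22. ]
block [663.    2.6  42. ]
spare [ 702.  -118.3   50. ]
```

```bash
cat >> h.py <<'E'
PIN=np.array([580.,-138.]);CAM=np.array([588.,29.]);FY=0.26
def rot(psi):
    y=np.array([np.cos(psi),np.sin(psi),0]);x=np.array([0,0,-1.]);z=np.cross(x,y)
    q=Ro.from_matrix(np.c_[x,y,z]).as_quat();return q[[3,0,1,2]]
def tool_psi(q):
    y=Ro.from_quat(np.asarray(q)[[1,2,3,0]]).as_matrix()[:,1];return np.arctan2(y[1],y[0])
def plate_pt(yaw,ox,oy):
    c,s=np.cos(yaw),np.sin(yaw);return PIN+[c*ox-s*oy,s*ox+c*oy]
def lever_pt(th,off,r=65):  # th world angle of lever; off = tangential offset (negative = behind)
    return CAM+r*np.array([np.cos(th),np.sin(th)])+off*np.array([-np.sin(th),np.cos(th)])
E
python3 - <<'E'
from h import *
from bench import env
s=env.read_state();print(tool_psi(s["eef_rot"]),env.tips_ahead)
for yaw in(.79,.5,.19):
    for k in(0,np.pi):
        j=env.inverse_kinematics([*plate_pt(yaw,-29,118),46.5],rot(yaw+np.pi/2+k));print(yaw,k,None if j is None else j.round(2))
for th in(.66,1.5,2.2,2.8,3.25):
    for k in(0,np.pi):
        j=env.inverse_kinematics([*lever_pt(th,-18),75],rot(th+k));print(th,k,None if j is None else j.round(2))
E
```

```text
1.2160328988794296 25.0
0.79 0 [-0.08  0.48  0.14  2.17 -0.13  0.51  2.51]
0.79 3.141592653589793 [-0.46  0.56  0.62  2.19 -0.61  0.57 -0.16]
0.5 0 [-0.17  0.5   0.17  2.13 -0.17  0.53  2.2 ]
0.5 3.141592653589793 [-0.44  0.56  0.52  2.14 -0.51  0.57 -0.61]
0.19 0 [-0.24  0.54  0.22  2.06 -0.21  0.57  1.89]
0.19 3.141592653589793 [-0.48  0.59  0.54  2.08 -0.53  0.61 -0.96]
0.66 0 [-0.45  0.66  0.38  1.76 -0.33  0.78  0.75]
0.66 3.141592653589793 [-0.91  1.1   1.26  1.79 -1.15  1.2  -1.76]
1.5 0 [-0.39  0.59  0.18  1.84 -0.16  0.72  1.38]
1.5 3.141592653589793 [-0.69  0.67  0.61  1.86 -0.53  0.78 -1.43]
2.2 0 [-0.3   0.53  0.03  1.94 -0.03  0.67  1.95]
2.2 3.141592653589793 [-0.72  0.61  0.6   1.97 -0.51  0.72 -0.75]
2.8 0 [-0.19  0.49 -0.07  2.02  0.05  0.64  2.51]
2.8 3.141592653589793 [-0.63  0.54  0.49  2.05 -0.41  0.65 -0.2 ]
3.25 0 [-1.04  0.95  1.26  2.1  -1.12  1.04 -2.19]
3.25 3.141592653589793 [-0.54  0.51  0.43  2.08 -0.35  0.63  0.24]
```

```bash
python3 - <<'E'
from h import *
from bench import env
env.grab();
yaw=.79;q=rot(yaw-np.pi/2)
a=plate_pt(yaw,-18-10-14,118)
env.movep([*a,180],q);env.move_l([*a,70],feed=200);env.move_l([*a,47],feed=60)
s=env.read_state();print(s["time"],s["tool_pos"],a,s["ft_force"],s["width"],s["joint_pos"].round(2),tool_psi(s["eef_rot"])+np.pi/2)
for n in("top","scene"):
    p=env.get_image(n)
    f=p["frame"];c=f[140:260,220:360] if n=="top" else f[175:285,190:345]
    cv2.imwrite(f"pics/{n}1.png",cv2.resize(c,None,fx=5,fy=5,interpolation=cv2.INTER_CUBIC))
E
```

```text
8.15 [466.44282349 -84.8965914   46.8165537 ] [466.6168106  -84.78109019] [ 0.20526593 -0.75511229  0.38827747] 0.3514616923936577 [-0.48  0.57  0.67  2.21 -0.66  0.57 -0.1 ] 0.7897632520826675
```

View pics/top1.png

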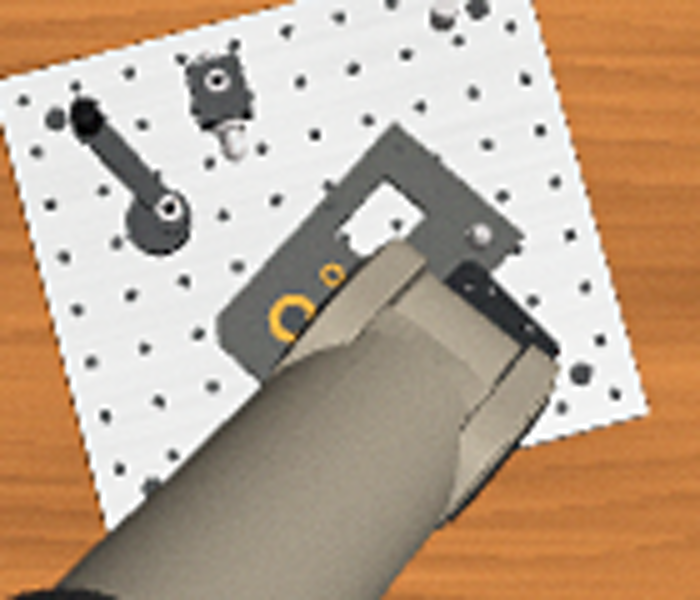

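View pics/scene1.png

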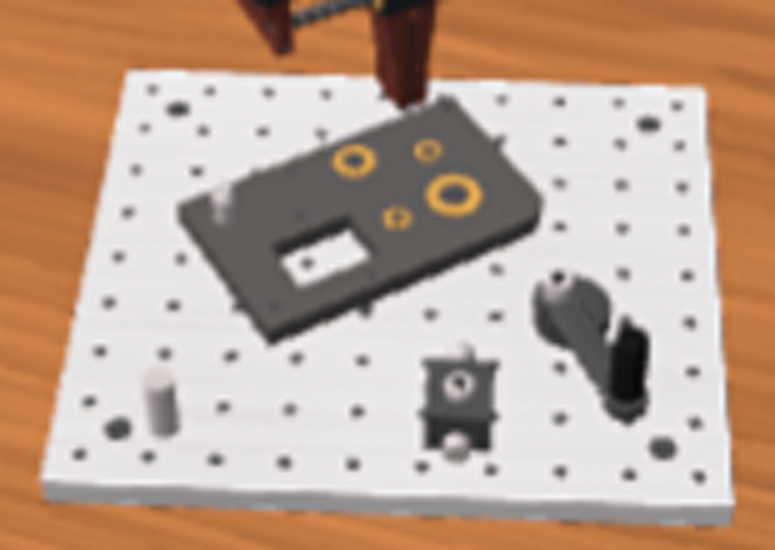

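The finger sits just behind the plate's long edge, near the free corner at (405, 105) in the scene crop, and the spare pin is well clear. Now I push along the arc and watch the force.

```bash
cat > push.py <<'E'
from h import *
from bench import env
s=env.read_state();f0=np.mean([env.read_state()["ft_force"] for _ in range(3)],0);t0=s["time"]
phi=.86;log=[];base=[]
while phi>.14:
    fine=phi<.42
    phi-=.004 if fine else .03
    env.move_l([*plate_pt(phi,-28,118),47],rot=rot(phi-np.pi/2),feed=25 if fine else 70)
    s=env.read_state();n=np.array([np.cos(phi),np.sin(phi),0])
    F=-(s["ft_force"]-f0)@n;log.append((round(phi,3),round(F,2),round(s["time"]-t0,2)))
    if phi<.6 and F>.3 and len(base)<12: base.append(F)
    b=np.median(base) if base else 2.
    if F>min(b+3.2,9): break
env.hold(.3);s=env.read_state();print(-(s["ft_force"]-f0)@n, (s["ft_force"]-f0).round(2),b,s["time"],s["tool_pos"])
L=[l for i,l in enumerate(log) if i<20 or i%4==0 or i>len(log)-8];print(L)
E
python3 push.py
```

```text
5.777159649498403 [-5.47 -1.89  3.35] 1.2545891134064826 20.3333 [519.5217599  -32.75131415  46.91669713]
[(0.83, np.float64(0.32), 0.28), (0.8, np.float64(1.18), 0.53), (0.77, np.float64(0.89), 0.78), (0.74, np.float64(0.54), 1.03), (0.71, np.float64(0.34), 1.28), (0.68, np.float64(1.29), 1.53), (0.65, np.float64(1.12), 1.78), (0.62, np.float64(-0.07), 2.03), (0.59, np.float64(0.4), 2.28), (0.56, np.float64(-0.01), 2.53), (0.53, np.float64(0.97), 2.78), (0.5, np.float64(0.36), 3.03), (0.47, np.float64(0.86), 3.28), (0.44, np.float64(1.13), 3.53), (0.41, np.float64(0.56), 3.78), (0.406, np.float64(1.37), 4.03), (0.402, np.float64(2.25), 4.28), (0.398, np.float64(2.85), 4.53), (0.394, np.float64(2.68), 4.78), (0.39, np.float64(1.63), 5.03), (0.386, np.float64(1.94), 5.28), (0.37, np.float64(2.03), 6.28), (0.354, np.float64(2.87), 7.28), (0.338, np.float64(2.43), 8.28), (0.322, np.float64(2.33), 9.28), (0.306, np.float64(1.58), 10.28), (0.302, np.float64(3.0), 10.53), (0.298, np.float64(2.19), 10.78), (0.294, np.float64(1.78), 11.03), (0.29, np.float64(2.3), 11.28), (0.286, np.float64(4.33), 11.53), (0.282, np.float64(5.75), 11.78)]
```

```bash
python3 - <<'E'
from h import *
from bench import env
p=env.get_image("scene")
f=p["frame"];c=f[175:285,190:345]
cv2.imwrite(f"pics/scene2.png",cv2.resize(c,None,fx=5,fy=5,interpolation=cv2.INTER_CUBIC))
print(env.read_state()["ft_force"])
E
```

```text
[-4.68033325 -2.09583152  4.29724875]
```

View pics/scene2.png

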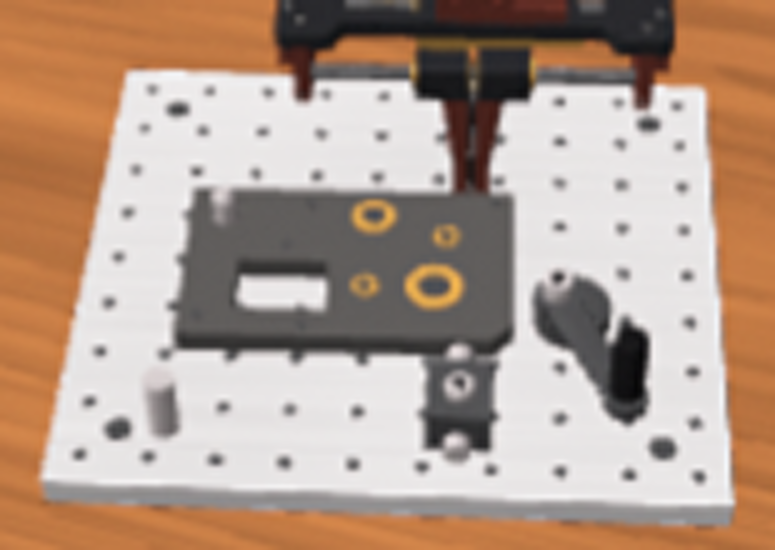

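The scene crop shows the plate parallel to the fixture, its long edge on the stop nose at (460, 350), and the cam still clear. I'll press once more to confirm the contact, then back off and go behind the grip.

```bash
python3 - <<'E'
from h import *
from bench import env
phi=.278;n=np.array([np.cos(phi),np.sin(phi),0])
env.move_l([*plate_pt(phi,-28,118),47],rot=rot(phi-np.pi/2),feed=25)
env.hold(.3);print([round(-(env.read_state()["ft_force"])@n,2) for _ in range(1)])
b=plate_pt(phi,-50,118)
env.move_l([*b,47],feed=80);env.move_l([*b,150],feed=250)
s=env.read_state();print(s["time"],s["ft_force"])
th=.667;a=lever_pt(th,-25)
env.movep([*a,150],rot(th));env.move_l([*a,75],feed=120)
s=env.read_state();print(s["time"],s["tool_pos"],a,s["ft_force"],s["joint_pos"].round(2))
for n in("top","scene"):
    p=env.get_image(n)
    f=p["frame"];c=f[140:260,220:360] if n=="top" else f[175:285,190:345]
    cv2.imwrite(f"pics/{n}3.png",cv2.resize(c,None,fx=5,fy=5,interpolation=cv2.INTER_CUBIC))
    for o,z in(("lever_grip",61),("cam_clamp",16),("plate",16),("stop_edge",22)):
        print(n,o,[(np.round(back(p,b["at"],z)[:2],1).tolist(),round(b["score"],2)) for b in env.landmark_of(p,o)[:3]])
E
```

```text
[np.float64(7.0)]
21.9167 [-0.03259332  0.41597348  0.41387076]
24.0083 [655.03048264  49.45823236  75.56307584] [654.53506438  49.56903518] [0.65157019 0.9290707  0.47909489] [-0.42  0.67  0.36  1.75 -0.31  0.79  0.76]
top lever_grip []
top cam_clamp [([578.8, 27.8], 0.56)]
top plate [([527.5, -475.8], 0.89), ([585.5, -135.7], 0.7), ([390.4, -405.1], 0.66)]
top stop_edge [([612.9, -6.1], 0.98), ([457.0, -590.5], 0.59), ([327.7, -274.6], 0.57)]
scene lever_grip []
scene cam_clamp []
scene plate [([415.3, -372.3], 0.77), ([582.4, -135.1], 0.73), ([536.9, -456.4], 0.56)]
scene stop_edge [([332.2, -271.8], 0.87), ([479.4, -582.5], 0.67), ([619.6, -7.6], 0.65)]
```

View pics/top3.png

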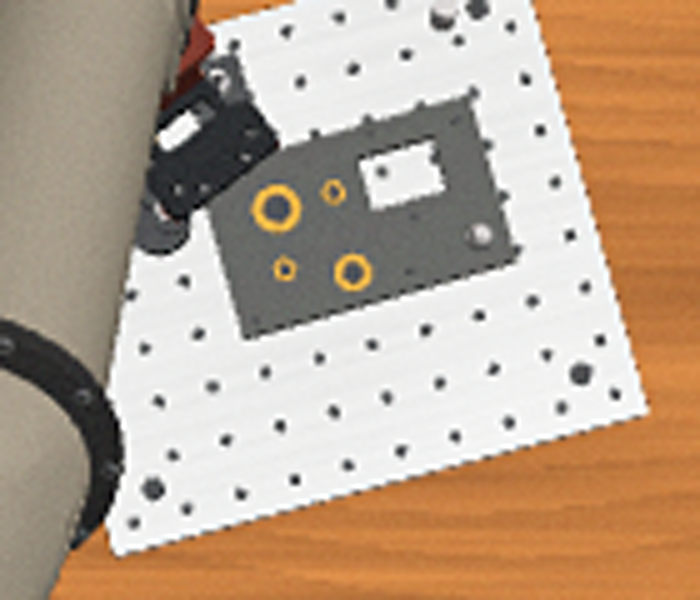

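View pics/scene3.png

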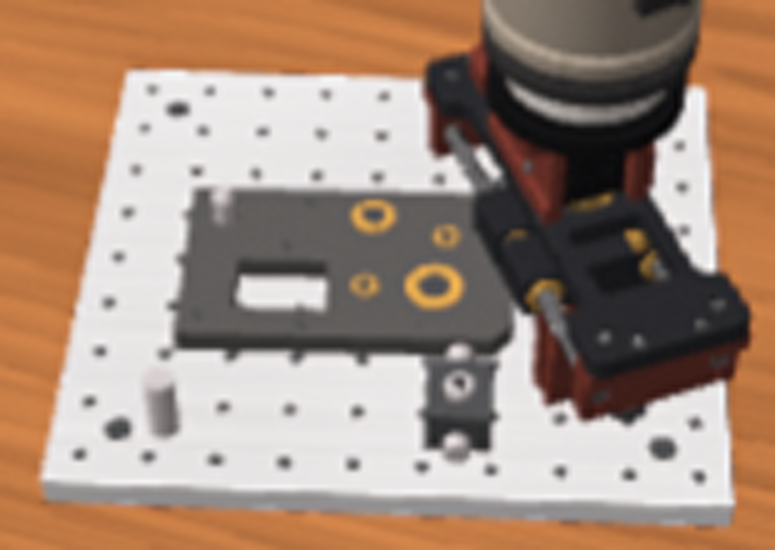

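The plate stayed home, and the closed fingers stand beside the grip on its clockwise side. Next is the lever swing, starting with a quick check of the sensor noise.

```bash
cat > lever.py <<'E'
from h import *
from bench import env
import sys
R=[env.read_state()["ft_force"] for _ in range(8)];print(np.std(R,0),env.read_state()["time"])
R=[]
for _ in range(5): env.hold(.02);R+=[env.read_state()["ft_force"] for _ in range(6)]
f0=np.mean(R,0);print(np.round(f0,2),np.std(R,0),env.read_state()["time"])
def force(th):
    f=np.mean([env.read_state()["ft_force"] for _ in range(8)],0)-f0
    return -f@np.array([-np.sin(th),np.cos(th),0]), f@np.array([np.cos(th),np.sin(th),0])
th=.60;log=[];env_t=env.read_state()["time"]
while th<3.4:
    step=.06 if th<1.72 else .02
    if log and th>1.5 and log[-1][1]>1.9: step=.008
    th+=step
    env.move_l([*lever_pt(th,-18),75],rot=rot(th),feed=70 if step>.03 else 25)
    F,r=force(th);t=env.read_state()["time"];log.append((round(th,3),round(F,2),round(r,2),round(t,2)))
    if F>4.2:
        env.hold(.06);F2,_=force(th);log.append(("chk",round(F2,2)))
        if (F+F2)/2>4.3: break
        log.append((round(th,3),F2,0,t))
    if t>60: print("time");break
np.save("f0.npy",f0)
for l in log[:20:3]+log[20:]: print(*[float(v) if not isinstance(v,str) else v for v in l])
E
python3 lever.py
```

```text
[5.55111512e-17 6.93889390e-18 0.00000000e+00] 24.5083
[ 0.01 -0.09  0.03] [0.5437875  0.45890589 0.88171148] 24.5917
0.66 -0.01 0.22 24.84
0.84 1.0 -0.41 25.59
1.02 0.4 0.44 26.34
1.2 0.71 -0.67 27.09
1.38 -0.52 0.71 27.84
1.56 0.27 0.2 28.59
1.74 -0.41 0.56 29.34
1.78 0.96 -0.65 29.84
1.8 0.75 -0.92 30.09
1.82 1.35 -0.75 30.34
1.84 1.38 0.05 30.59
1.86 1.23 -0.99 30.84
1.88 0.12 -0.12 31.09
1.9 0.47 -1.44 31.34
1.92 0.49 0.18 31.59
1.94 1.17 -0.52 31.84
1.96 0.64 -1.05 32.09
1.98 0.82 -0.67 32.34
2.0 0.18 -0.96 32.59
2.02 0.38 -0.62 32.84
2.04 0.39 -0.57 33.09
2.06 1.5 -1.57 33.34
2.08 0.97 0.16 33.59
2.1 1.46 -1.36 33.84
2.12 1.06 -1.35 34.09
2.14 0.71 -0.93 34.34
2.16 0.96 -1.4 34.59
2.18 1.24 -0.81 34.84
2.2 1.29 -1.33 35.09
2.22 1.93 -1.07 35.34
2.228 1.74 -2.41 35.59
2.248 2.23 -2.08 35.84
2.256 1.06 -1.56 36.09
2.276 1.17 -0.31 36.34
2.296 2.01 -0.72 36.59
2.304 2.21 -1.57 36.84
2.312 2.34 -0.63 37.09
2.32 2.23 -0.59 37.34
2.328 2.32 -0.42 37.59
2.336 1.32 -1.41 37.84
2.356 1.32 -1.01 38.09
2.376 2.72 -1.28 38.34
2.384 2.67 -1.02 38.59
2.392 3.13 -1.07 38.84
2.4 3.77 -2.17 39.09
2.408 3.23 -1.75 39.34
2.416 3.84 -1.8 39.59
2.424 4.75 -2.17 39.84
chk 5.15
```

The lever went firm at about 5 N. I'll average the force over a short hold, then back off and look.

```bash
python3 - <<'E'
from h import *
from bench import env
th=2.424;f0=np.load("f0.npy");tv=np.array([-np.sin(th),np.cos(th),0]);R=[]
for _ in range(12): env.hold(.02);R.append(-(env.read_state()["ft_force"]-f0)@tv)
print(np.mean(R),np.std(R))
if np.mean(R)>3.9:
    env.move_l([*lever_pt(th,-36),75],feed=60)
    R=[]
    for _ in range(8): env.hold(.02);R.append(-(env.read_state()["ft_force"]-f0)@tv)
    print("free",np.mean(R))
    env.move_l([*lever_pt(th,-36),170],feed=200)
    env.movep([480,250,250],rot(th))
print(env.read_state()["time"])
for n in("top","scene"):
    p=env.get_image(n)
    f=p["frame"];c=f[140:260,220:360] if n=="top" else f[175:285,190:345]
    cv2.imwrite(f"pics/{n}4.png",cv2.resize(c,None,fx=5,fy=5,interpolation=cv2.INTER_CUBIC))
    for o,z in(("lever_grip",61),("cam_clamp",16),("plate",16),("stop_edge",22),("push_corner",22)):
        print(n,o,[(np.round(back(p,b["at"],z)[:2],1).tolist(),round(b["score"],2)) for b in env.landmark_of(p,o)[:3]])
E
```

```text
4.108801187523295 0.4515620708249226
free 0.1282003989543094
42.0917
top lever_grip [([534.8, 66.0], 0.84), ([544.9, -373.3], 0.33)]
top cam_clamp [([584.9, 27.0], 0.68)]
top plate [([521.8, -472.4], 0.91), ([390.9, -400.0], 0.78), ([571.5, -129.3], 0.76)]
top stop_edge [([455.6, -584.9], 0.97), ([327.7, -271.9], 0.87), ([612.7, -5.0], 0.61)]
top push_corner [([535.8, -7.1], 0.72), ([540.2, -606.8], 0.69), ([255.7, -343.0], 0.62)]
scene lever_grip [([538.3, 70.8], 0.65), ([550.2, 347.0], 0.42)]
scene cam_clamp [([591.0, 27.0], 0.91)]
scene plate [([410.9, -385.5], 0.8), ([587.5, -131.1], 0.72)]
scene stop_edge [([478.5, -571.8], 0.84), ([335.4, -278.8], 0.67), ([621.4, -11.1], 0.61)]
scene push_corner [([527.1, -10.7], 0.87), ([560.7, -596.9], 0.8), ([259.2, -354.8], 0.57)]
```

View pics/top4.png

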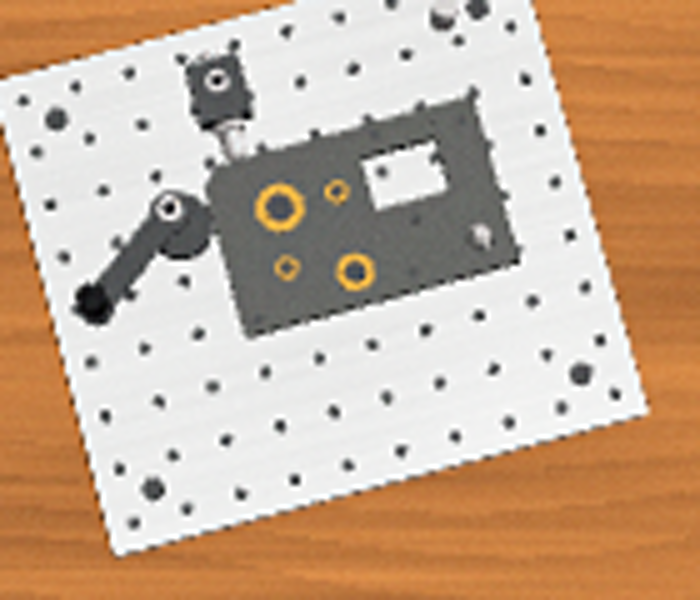

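View pics/scene4.png

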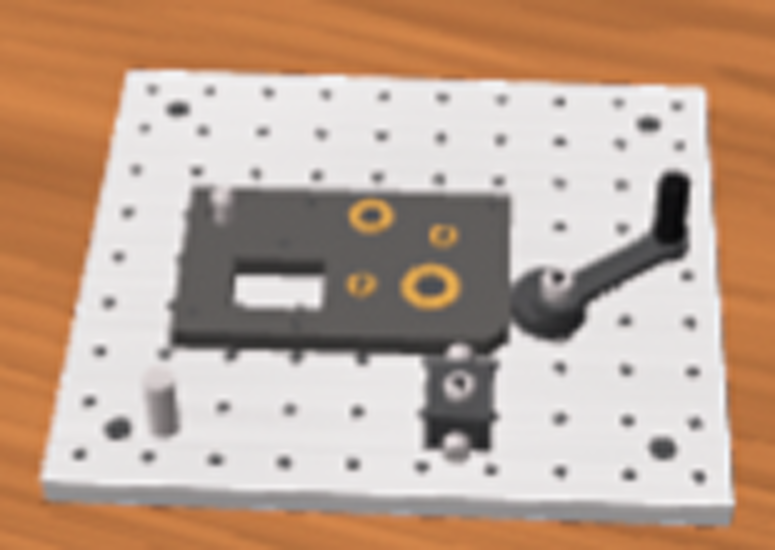

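The top crop shows the cam bearing on the plate's end at (212, 225), the plate's edge on the nose, and the lever standing freely. The settled grip force averaged 4.1 N, the bottom of the 4 to 6 N band. There is time left, so I'll nudge it carefully to about 5 N.

```bash
python3 - <<'E'
from h import *
from bench import env
th=2.424
env.movep([*lever_pt(th,-36),170],rot(th));env.move_l([*lever_pt(th,-36),75],feed=150)
tv=np.array([-np.sin(th),np.cos(th),0])
def rd(k):
    R=[]
    for _ in range(k): env.hold(.02);R.append(env.read_state()["ft_force"])
    return np.mean(R,0)
f0=rd(12)
env.move_l([*lever_pt(th,-20.5),75],feed=50)
log=[];o=-20.5;F=0
while o<-15.5 and env.read_state()["time"]<62:
    o+=.5 if F<2 else .25
    env.move_l([*lever_pt(th,o),75],feed=20)
    F=-(rd(5)-f0)@tv;log.append((o,round(float(F),2)))
    if F>4.75: 
        F2=-(rd(6)-f0)@tv;log.append(("c",round(float(F2),2)))
        if F2>4.6: break
print(log,env.read_state()["time"])
env.move_l([*lever_pt(th,-36),75],feed=80)
env.move_l([*lever_pt(th,-36),170],feed=250)
env.movep([480,250,250],rot(th))
print(env.read_state()["time"])
for n in("top","scene"):
    p=env.get_image(n)
    f=p["frame"];c=f[140:260,220:360] if n=="top" else f[175:285,190:345]
    cv2.imwrite(f"pics/{n}5.png",cv2.resize(c,None,fx=5,fy=5,interpolation=cv2.INTER_CUBIC))
    print([(np.round(back(p,b["at"],61)[:2],1).tolist(),round(b["score"],2)) for b in env.landmark_of(p,"lever_grip")[:2]])
E
```

```text
[(-20.0, -0.13), (-19.5, -0.29), (-19.0, 0.02), (-18.5, 1.68), (-18.0, 3.62), (-17.75, 5.14), ('c', 4.43), (-17.5, 5.26), ('c', 5.03)] 47.45
49.15
[([540.4, 67.1], 0.48)]
[([538.5, 75.5], 0.78)]
```

View pics/top5.png

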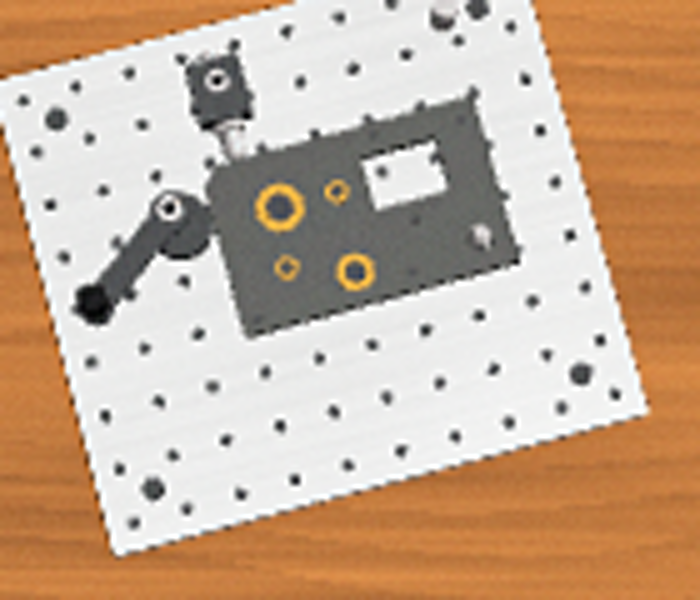

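View pics/scene5.png

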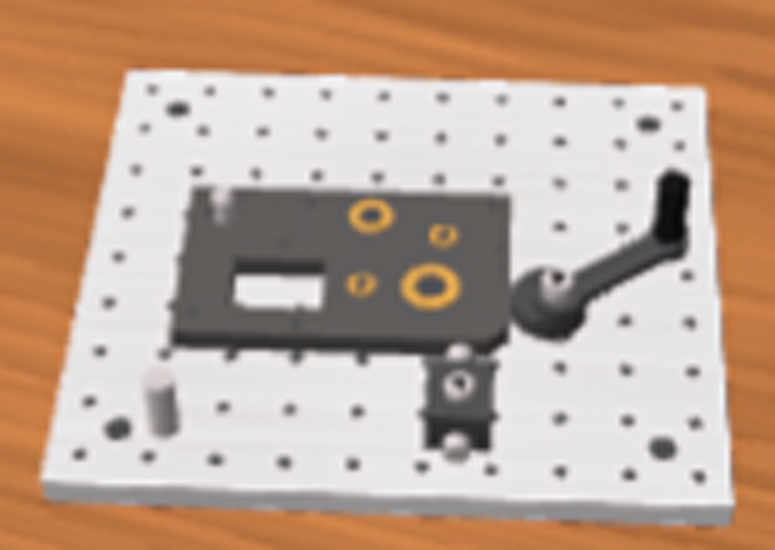

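The last pictures show the plate on its pin at (480, 233) in the top crop, its edge on the nose at (235, 155), and the cam on its end at (212, 225). The arm is clear and the spare pin is in its old place. The lever held 5.0 N firm, so I'm handing in.

```bash
python3 - <<'E'
from bench import env
env.close_job();print(env.read_state()["time"])
E
```

```text
the job is handed in; nothing more can be done
the job is handed in; nothing more can be done
```

The plate is clamped home against the stop, and I handed the job in soon after 49 s of the 72 s allowed; the system reports no verdict.

- **Plate:** I pushed it near the free corner with closed fingers, round its pin, until the force rose from about 2 N of sliding to about 5.8 N. I pressed once more to about 7 N with the cam still clear, then backed off, and the plate stayed home.
- **Cam lever:** I swung it counter-clockwise by pushing the grip until it went firm, at a lever angle of about 1.8. The force settled at only 4.1 N, the low end of the 4–6 N band, so I nudged it once more. It then held 5.0 N, with readings up to 5.3 N.
- **Last pictures:** The plate is on its pin, its edge is on the stop nose and the cam bears on its end. The lever stayed put after release, the arm is clear, and the spare pin looks unmoved.

**Not confirmed:**
- The cam and stop contact forces can't be read directly, so I inferred them from the force at the grip.
- Single force readings vary by about 0.5 N, so I averaged those that mattered for the lever.
- The two cameras disagreed by up to about 9 mm on some points, so I trusted force over vision for the final contacts.
- I did not re-check the jar, screwdriver and wrench in the last pictures. Every low move stayed over the fixture, well away from them.

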